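# Reset the tripped over-temperature cutout of a block heater

## Task

The tube heater's over-temperature cutout has tripped. With a fingertip, slide the heat switch over to standby, reset the cutout (its red lever fully down to off, then fully up to on), and only then slide the switch back to heat. Be gentle with the panel and its controls, keep clear of the splash guard, and leave the beaker and the bottles beside the heater where they are.

Things in the scene. Friction and masses are not known exactly. Their poses are not given: they have to be found in the camera images.
- heater: White bench tube heater, 260 mm wide, 102 mm high, fixed; test tubes stand in its block at the back. Its grey control panel (126 mm up the slope, 250 mm wide) faces the robot and rises away from it at 38 degrees. Origin: on the table under the panel's centre (panel surface 62 mm above it); x to the heater's back, y left, z up. Flat, hard panel: feel for it at 10 mm/s or less.
- slide_window (a point): Fixed point on the panel's surface: middle of the heat switch's travel. Axes: x up the slope, y left along the panel (the way the switch travels), z straight out of it. 45 mm to either side is clear but for the ridge. The guard above leaves no room for a tool pointing straight down; one square to the panel (tilted 38 degrees, along -z here) or up to 10 degrees flatter has room.
- heat_slide (a joint): Heat switch position along the panel's y, m. 0 = heat (right end, beside the orange dot, 8 mm right of slide_window); 0.016 = standby (left end, beside the white ring, 8 mm left of it). Hard stop at each end; a snap spring holds it there. About 6.5 N starts it; a few mm past the middle it snaps to the other end by itself.
- slide_ridge (a point): Middle of the top of the heat switch's orange ridge; moves with the switch. The slide is flush with the panel; only the ridge stands 6 mm out, 21 mm long up the slope, 5 mm wide along the travel. Axes as slide_window.
- lever_slot (a point): Fixed point on the panel's surface, middle of the cutout lever's slot (117 mm right of slide_window, 22 mm down the slope). Axes as slide_window. The lever's hinge lies 12 mm below the surface here, along y.
- cutout_lever (a joint): Lever angle, rad: -0.5 off (tip down the slope, to the robot), about 0 tripped, +0.5 on (tip up the slope). Hard stops at both ends. While tripped it is barred at about +0.15 towards on. Pushed to off it meets the reset spring at -0.25 and clicks at about -0.41 (4 N half-way up the lever); after that it can be thrown to on (7 N). A snap spring holds it at either end.
- lever_tip (a point): Middle of the end of the red cutout lever, 40 mm from its hinge: it stands 28 mm out of the panel when tripped. The lever is 24 mm wide along y and 9 mm thick. Axes as slide_window when the lever stands at 0; they turn with it.
- guard: Clear splash guard with an aluminium frame, fixed to the heater. Origin: middle of its front edge, a bar 252 mm long along its y axis, 236 mm above the table and 22 mm nearer the robot than the panel's centre; from there the 4 mm sheet goes level to the back for 222 mm. x points to the heater's back, z up.
- wash_bottle: Plastic wash bottle with a red cap, 66 mm wide, 186 mm high, to the left of the heater. Origin under its middle. Not to be moved.
- glass_beaker: Glass beaker, 60 mm wide, 74 mm high, to the left of the heater. Origin under its middle. Not to be moved.
- amber_bottle: Amber reagent bottle with a red cap, 68 mm wide, 150 mm high, to the right of the heater. Origin under its middle. Not to be moved.

How it is judged:
On the way, in this order (a step that is already met when the one before it is completed fails the run):
1. the heat switch is at standby (value of joint heat_slide above 0.0135 m), for 0.2 s.
2. the cutout lever is fully off, the heat switch still at standby (value of joint cutout_lever below -0.43 rad and value of joint heat_slide above 0.0135 m), for 0.1 s.
3. the cutout lever is fully on, the heat switch still at standby (value of joint cutout_lever above 0.43 rad and value of joint heat_slide above 0.0135 m), for 0.2 s.
At the end, for the whole second after the job is handed in: The cutout lever stands at on (above 0.43 of 0.5 rad) and the heat switch is back at heat (within 2.5 mm of its end) (value of joint heat_slide below 0.0025 m and value of joint cutout_lever above 0.43 rad); the robot touches nothing.
It fails at once if the splash guard is pushed with more than 3 N (contact force between any of the arm, the fingers and guard above 3 N).
It fails at once if the heater or its controls are hit or pressed with more than 80 N (contact force between any of the arm, the fingers and heater above 80 N).
It fails at once if the wash bottle, the glass beaker or the amber bottle is moved more than 20 mm (distance of any of wash_bottle, glass_beaker, amber_bottle from where it was at the start of the episode above 0.02 m).
It also fails if it takes over 58 s, if anything falls off the work surface, if the arm or the gripper's body presses on something with over 40 N, if the wrist force passes 120 N, or if a joint passes its speed limit or range.

## Robot

A 6-joint arm with a two-finger parallel gripper is mounted at the origin on a cart in front of the work surface, level with it; the furniture and walls round the work are solid. World frame = base frame: x ahead of the robot, y to its left, z up, the work surface at z = 0. Lengths are in m, angles in rad, forces in N, time in s.
With the tool pointing down it reaches from about 0.3 to 0.875 m from the base axis. Payload 6.4 kg.
Tool frame: the origin (TCP) lies at the very end of the fingers, on their centre line; the grasp point (between the pads) lies 19 mm behind it; z points along the fingers, y is the direction in which the jaws open and shut (so a half turn about z gives the same grasp; the last joint's range is limited). The gripper opens to 85 mm and grips with 20 to 120 N. Pads are 22 mm wide; open, the fingers measure 114 mm over their backs; the gripper's body (76 mm by 85 mm) begins 54 mm behind the grasp point. The pads swing forward as they close: fully open they stand 13 mm farther back than shut.
Start: joints at [-1.308, 0.181, 1.607, -0, 1.354, -0.206], TCP at [0.26, -0.513, 0.231] pointing down, gripper open.
Joint ranges: [-2.99, 2.99], [-0.89, 2.07], [0.3, 2.58], [-1.14, 4.28], [0, 2.63], [-3.12, 3.12]. Speed limits (rad/s): [2.57, 2.57, 3.01, 3.14, 3.14, 3.14].

## Interface

Orientations are given as a unit quaternion [w, x, y, z].
In Python, from bench import ctrl gives the robot as it stands. The module is installed in compiled form; this text tells all that it offers.
- The arm moves only by the tool arm_command, never from a script. Its argument "plan" is one flat list of numbers, 4 for each row, row after row: the shift along the tool's x, y, z in mm, then the turn about the tool's z in rad. A call has 1 to 20 rows; each row shifts and turns the commanded pose from where the row before left it, along the tool's axes as they then stand; what a row does not reach is not made up. A row lasts 1/10 s, in which the tool goes at most 50 mm and 8.59 degrees, less where a joint would pass 70% of its speed; a pose out of reach is approached as far as the arm can. A call is refused whole if a number of a shift passes 50 or a number of a turn 0.15, either way. A call with a gripper value outside its range is refused whole. "grip" is the opening, from 0 (shut) to 1 (fully open), set as the call begins (left out, the last holds). The fingers move at their own pace and stop on an object; the grip force is fixed at half the most. Time passes only in rows, so rows that do not move let the fingers close. It gives the time, the measured TCP pose, the force and the opening at its end, in the units of the state.
- ctrl.get_obs(): the state, without advancing time (a new reading comes with each control period).
- ctrl.camera(name): name is "scene" or "side" or "wrist"; returns a dict with "color" (400x640x3 uint8, red, green, blue), "camera_matrix" (3x3 intrinsics, pixels), "eye" and "attitude" of the camera in the world; the wrist camera has in their place "T_tool_cam" (4x4, takes a point from camera to tool coordinates, whose origin is the TCP and whose axes are the flange's). Camera axes: x right, y up, looking along -z (the intrinsics and any distortion apply to the point x, -y, -z); pixel columns grow to the right and rows downward; lengths in m; the calibration is good to about 2 mm. A picture is of the moment at which its call begins: read the wrist's pose just before it. There is no depth.
- ctrl.hand_in(): hands the job in, once; it reports no verdict.
The state is a dict: "time_s": time; "q": joint angles; "dq": joint speeds; "joint_efforts": joint torques, N m; "eef_pos": TCP position; "eef_rot": TCP orientation; "wrist_force": force on the tool from outside, world axes, zero at the start; "torque": the same for the moment, N m; "opening": opening from 0.0 (shut) to 1.0 (fully open).
Only numpy, scipy, OpenCV 4.12 (cv2) and the standard library are available. Lean on these libraries where they do the work, as an engineer would, in place of code of your own. Each camera call takes 0.05 s, during which the arm holds its last target. There are 200 camera calls.

## Working session

There is one attempt and no reset: what is moved stays moved. The work goes in short steps, Python scripts to look and compute and a tool call to move; the robot and the scene stay as the last step left them, time stands still between calls to the robot, and variables do not carry over. Pictures are saved under pics/ and viewed, about 8 in all and at most 12, crops included, and the job is handed in when it is done.

Besides the shell and the picture viewer there is one more tool, called after "Emit:" in YAML: its name, and indented under it one key for each argument. arm_command: Moves the arm, as the interface text tells. Its arguments: {"type":"object","properties":{"plan":{"type":"array","items":{"type":"number"}},"grip":{"type":"number"}},"required":["plan"]}

```bash
mkdir -p pics
cat > h.py <<'E'
import numpy as np,cv2
from scipy.spatial.transform import Rotation as R
from bench import ctrl
def rot(a):
    a=np.array(a,float)
    return a if a.shape==(3,3) else R.from_quat(a[[1,2,3,0]]).as_matrix()
def cam(name):
    o=ctrl.get_obs(); c=ctrl.camera(name)
    K=np.array(c["camera_matrix"])
    if name=="wrist":
        T=np.array(c["T_tool_cam"]); Rt=rot(o["eef_rot"])
        e=Rt@T[:3,3]+np.array(o["eef_pos"]); A=Rt@T[:3,:3]
    else: e=np.array(c["eye"]);A=rot(c["attitude"])
    return c["color"],K,e,A,c
def save(n,im,s=1): cv2.imwrite(n,cv2.resize(im[:,:,::-1],None,fx=s,fy=s,interpolation=cv2.INTER_CUBIC))
def ray(K,e,A,u,v,D=None):
    p=cv2.undistortPoints(np.array([[[u,v]]],float),K,D)[0,0]
    d=A@np.array([p[0],-p[1],-1]); return e,d/np.linalg.norm(d)
def tri(r1,r2):
    (a,d),(b,f)=r1,r2
    s=np.linalg.lstsq(np.stack([d,-f],1),b-a,rcond=None)[0]
    p,q=a+s[0]*d,b+s[1]*f
    return (p+q)/2,np.linalg.norm(p-q)
E
python3 - <<'E'
from h import *
for n in ("scene","side"):
    im,K,e,A,c=cam(n); save(f"pics/{n}1.png",im,1.25); print(n,[k for k in c],K.tolist(),e,A.round(3).tolist(),{k:c[k] for k in c if k not in("color","camera_matrix","eye","attitude")})
o=ctrl.get_obs();print(o["time_s"],o["eef_pos"],o["eef_rot"])
c=ctrl.camera("wrist");print({k:c[k] for k in c if k!="color"})
E
```

```text
scene ['color', 'camera_matrix', 'eye', 'attitude'] [[441.13069599770205, 0.0, 325.91525478901264], [0.0, 441.13069599770205, 193.35663607230862], [0.0, 0.0, 1.0]] [-0.3154845   0.55906144  1.11249595] [[-0.529, 0.574, -0.625], [-0.849, -0.349, 0.397], [0.01, 0.74, 0.672]] {}
side ['color', 'camera_matrix', 'eye', 'attitude'] [[495.64550981059756, 0.0, 314.0159598249188], [0.0, 495.64550981059756, 207.00543649576997], [0.0, 0.0, 1.0]] [-0.42668322 -0.85822843  1.53361955] [[0.655, 0.543, -0.525], [-0.756, 0.473, -0.453], [0.003, 0.693, 0.721]] {}
0.1 [ 0.25965756 -0.51246079  0.23049482] [-7.98087681e-04  9.72653235e-01  2.32260730e-01 -3.79106024e-05]
{'camera_matrix': array([[291.39888807,   0.        , 318.16758704],
       [  0.        , 291.39888807, 195.00107085],
       [  0.        ,   0.        ,   1.        ]]), 'T_tool_cam': array([[ 8.39719889e-04,  9.48973275e-01,  3.15355383e-01,
         8.05612314e-02],
       [ 9.99999495e-01, -6.22927340e-04, -7.88247418e-04,
         5.25904041e-04],
       [-5.51582244e-04,  3.15355886e-01, -9.48973319e-01,
        -1.43803798e-01],
       [ 0.00000000e+00,  0.00000000e+00,  0.00000000e+00,
         1.00000000e+00]])}
```

View pics/scene1.png

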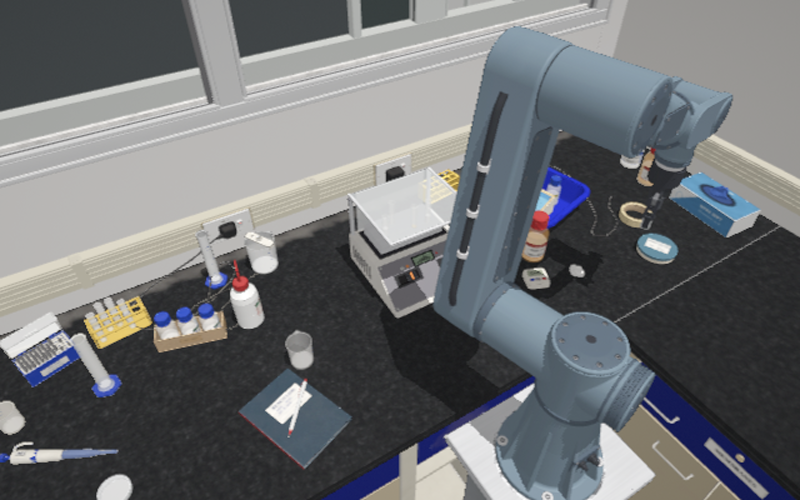

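View pics/side1.png

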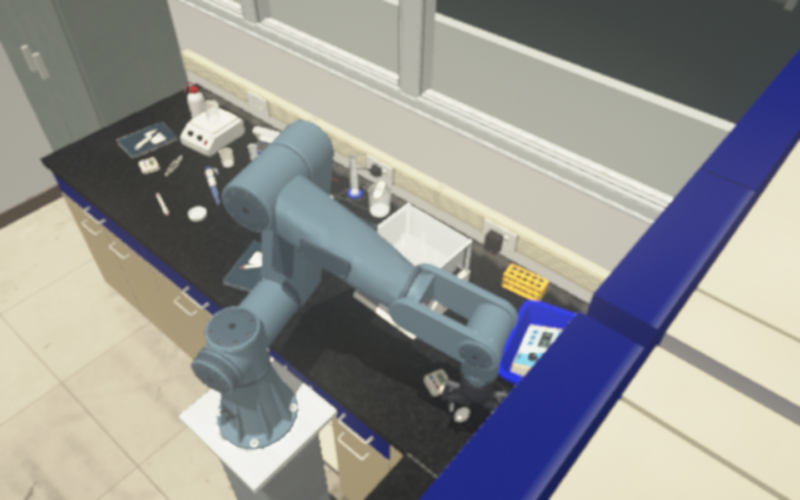

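The scene view shows the switch at (408,275) and the guard's front bar from about (375,250) to (450,222). The arm hides the lever end. In the side view the heater is mostly hidden.

Run:
```python
from h import *
im,K,e,A,c=cam("scene")
def pl(u,v,z):
    e_,d=ray(K,e,A,u/1.25,v/1.25); return (e_+d*(z-e_[2])/d[2]).round(3)
print("switch",pl(408,275,.065),"frontleft base",pl(400,315,0.01),"beaker",pl(300,365,0),"amber top",pl(541,215,.15),"wash",pl(240,282,.186), "guard FL, BL",pl(375,250,.236),pl(349,195,.236))
save("pics/scene2.png",im[120:270,260:400],5)
```

```text
switch [0.546 0.008 0.065] frontleft base [0.479 0.073 0.01 ] beaker [0.479 0.355 0.   ] amber top [ 0.481 -0.382  0.15 ] wash [0.629 0.414 0.186] guard FL, BL [0.514 0.12  0.236] [0.732 0.075 0.236]
```

View pics/scene2.png

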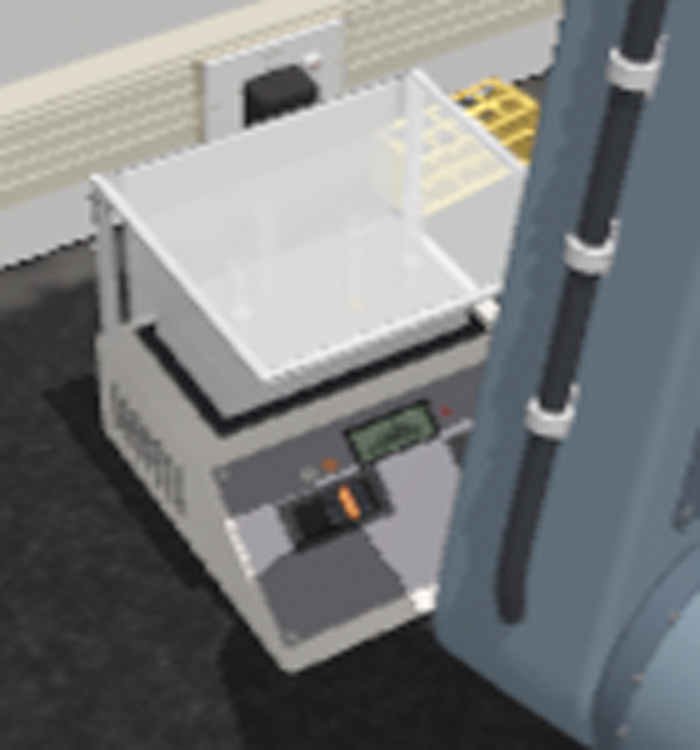

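Run:
```python
from h import *
im,K,e,A,c=cam("scene")
def pl(u,v,z):
    e_,d=ray(K,e,A,u/5+260-.4,v/5+120-.4); return e_+d*(z-e_[2])/d[2]
F=pl(265,378,.236);B=pl(97,180,.236);d=B-F;print(F,B,np.linalg.norm(d),np.degrees(np.arctan2(d[1],d[0])))
y=np.arctan2(d[1],d[0]);x=np.array([np.cos(y),np.sin(y),0]);l=np.array([-np.sin(y),np.cos(y),0])
O=F-.126*l+.022*x;O[2]=0
print("O",O)
Rh=np.stack([x,l,[0,0,1]],1)
P=R.from_euler('y',-38,degrees=True).as_matrix()
n=Rh@P[:,2]; c0=O+[0,0,.062]
for nm,u,v,h in(("panelTL",215,470,0),("panelBL",285,655,0),("ridge",350,502,.006),("slotL",290,535,0),("slotcent",335,512,0)):
    e_,dd=ray(K,e,A,u/5+260-.4,v/5+120-.4); p=e_+dd*((c0+n*h-e_)@n)/(dd@n); print(nm,p.round(4),((Rh@P).T@(p-c0)).round(4))
```

```text
[0.51303187 0.07865761 0.236     ] [0.73430709 0.07480084 0.236     ] 0.22130883481383254 -0.9985504135943211
O [ 0.53283271 -0.04770665  0.        ]
panelTL [0.5828 0.0767 0.0994] [0.0607 0.1252 0.    ]
panelBL [0.4824 0.0844 0.0208] [-0.0669  0.1312  0.    ]
ridge [0.5357 0.0021 0.0712] [0.0072 0.0499 0.006 ]
slotL [0.5367 0.0477 0.0637] [0.0028 0.0954 0.    ]
slotcent [0.5379 0.0123 0.0652] [0.0052 0.0601 0.    ]
```

Emit:
arm_command:
  plan: [0, 0, -50, 0.15, 0, 0, -50, 0.15, 0, 0, -50, 0.15, 0, 0, -50, 0.15]
  grip: 0

```text
time_s: 0.65
eef_pos: [0.2597, -0.5126, 0.4332]
eef_rot: [-0.0, 0.998, -0.069, 0.0]
wrist_force: [0.4, -1.2, -0.2]
opening: 0.331
```

Emit:
arm_command:
  plan: [6, -48, -10, 0, 6, -48, -10, 0, 6, -48, -10, 0, 6, -48, -10, 0, 6, -48, -10, 0, 6, -48, -10, 0, 6, -48, -10, 0, 6, -48, -10, 0, 6, -48, -10, 0, 6, -48, -10, 0, 6, -48, -10, 0]

```text
time_s: 1.75
eef_pos: [0.3941, 0.0039, 0.5419]
eef_rot: [0.0, 0.998, -0.066, 0.001]
wrist_force: [0.3, -0.3, 0.1]
opening: 0.001
```

Emit:
arm_command:
  plan: [0, 0, -8, -0.15, 0, 0, -8, -0.15, 0, 0, -8, -0.15, 0, 0, -8, -0.15, 0, 0, -8, -0.15, 0, 0, -8, -0.15, 0, 0, -8, -0.15, 0, 0, -8, -0.15, 0, 0, -8, -0.15, 0, 0, -8, -0.15, 0, 0, -8, -0.15, 0, 0, -8, -0.15, 0, 0, -8, -0.15, 0, 0, -8, -0.15, 0, 0, -8, -0.15, 0, 0, -8, -0.15, 0, 0, -8, -0.15, 0, 0, -8, -0.15, 0, 0, -8, -0.15, 0, 0, -8, -0.15]

```text
time_s: 3.75
eef_pos: [0.3942, 0.0019, 0.7016]
eef_rot: [0.0, 0.133, 0.991, -0.0]
wrist_force: [0.0, -0.3, 0.2]
opening: 0.004
```

Run:
```python
from h import *
o=ctrl.get_obs();print(o["time_s"],o["q"],o["eef_pos"],rot(o["eef_rot"]).round(3))
```

```text
3.75 [-2.98661858e-01 -1.54633651e-01  1.00724079e+00 -9.44655270e-07
  2.28890806e+00 -1.60284936e+00] [0.39421966 0.00188752 0.70164246] [[-0.965  0.263  0.   ]
 [ 0.263  0.965 -0.   ]
 [-0.    -0.    -1.   ]]
```

Emit:
arm_command:
  plan: [0, 0, 0, -0.125, 0, 0, 0, -0.125, 0, 36, -10, 0, 0, 36, -10, 0, 0, 36, -10, 0, 0, 0, -30, 0, 0, 0, -30, 0, 0, 0, -30, 0, 0, 0, -30, 0, 0, 0, -30, 0]

```text
time_s: 4.75
eef_pos: [0.4066, 0.1108, 0.8406]
eef_rot: [0.016, 0.011, 1.0, -0.001]
wrist_force: [1.6, 0.3, -1.6]
opening: -0.002
```

```bash
cat > s.py <<'E'
from h import *
o=ctrl.get_obs();M=rot(o["eef_rot"]);z=M[:,2]
print(o["time_s"],"q",np.round(o["q"],3),"p",np.round(o["eef_pos"],4),"tilt",np.degrees(np.arctan2(np.hypot(z[0],z[1]),-z[2])).round(2),"az",np.degrees(np.arctan2(z[1],z[0])).round(2),"F",np.round(o["wrist_force"],1));print(M.round(3).tolist())
E
python3 s.py
```

```text
4.75 q [-1.700e-02  1.800e-01  3.060e-01 -2.000e-03  2.623e+00 -1.566e+00] p [0.4066 0.1108 0.8406] tilt 1.82 az -2.59 F [ 1.6  0.3 -1.6]
[[-0.999, 0.023, 0.032], [0.023, 1.0, -0.001], [-0.032, -0.001, -0.999]]
```

Emit:
arm_command:
  plan: [-30, 0, 0, 0, -30, 0, 0, 0, -30, 0, 0, 0]

```text
time_s: 5.05
eef_pos: [0.4342, 0.0947, 0.8239]
eef_rot: [-0.004, 0.011, 1.0, 0.007]
wrist_force: [0.3, -0.1, 0.1]
opening: -0.0
```

```bash
python3 s.py
```

```text
5.05 q [-0.063  0.227  0.298  0.027  2.626 -1.588] p [0.4342 0.0947 0.8239] tilt 0.92 az 121.64 F [ 0.3 -0.1  0.1]
[[-1.0, 0.023, -0.008], [0.023, 1.0, 0.014], [0.009, 0.013, -1.0]]
```

```bash
python3 - <<'E'
from h import *
from scipy.optimize import least_squares
im,K,e,A,c=cam("scene")
for u,v in((200,270),(340,215)):
    e_,d=ray(K,e,A,u/1.25,v/1.25); print("wall base",(e_-d*e_[2]/d[2]).round(3))
D=[([.181,1.607,1.354],[.26,-.513,.231]),([-.1546,1.0072,2.2889],[.3942,.0019,.7016]),([.18,.306,2.623],[.4066,.1108,.8406]),([.227,.298,2.626],[.4342,.0947,.8239])]
def f(p):
    A,B,L,H,x0,o,y0,=p;out=[]
    for (a,b,c_),P in D:
        r=np.sqrt(P[0]**2+P[1]**2-y0**2)
        out+=[x0+A*np.sin(a)+B*np.sin(a+b+o)+L*np.sin(a+b+c_)-r,H+A*np.cos(a)+B*np.cos(a+b+o)+L*np.cos(a+b+c_)-P[2]]
    return np.array(out)
for g in([.5,.4,.25,.2,0,0,.117],[.6,.5,.3,.3,.0,.2,.117]):
    s=least_squares(f,g);print(s.x.round(3),s.fun.round(3))
E
python3 s.py
```

```text
wall base [0.922 0.465 0.   ]
wall base [0.936 0.017 0.   ]
[ 0.441  0.522  0.291  0.283 -0.002  0.165  0.126] [ 0.  0.  0.  0. -0.  0. -0. -0.]
[ 0.441  0.522  0.291  0.283 -0.002  0.165  0.126] [ 0.  0.  0.  0. -0.  0. -0. -0.]
5.1 q [-0.065  0.231  0.301  0.027  2.625 -1.588] p [0.4372 0.0939 0.8211] tilt 1.16 az 135.7 F [ 1.8 -0.7 -2.1]
[[-1.0, 0.024, -0.014], [0.024, 1.0, 0.014], [0.015, 0.014, -1.0]]
```

Emit:
arm_command:
  plan: [0, 10, 40, 0, 0, 10, 40, 0, -30, 0, 35, 0, -40, 0, 5, 0, -40, 0, 0, 0, -40, 0, 0, 0, -30, 0, -30, 0, -30, 0, -30, 0]

```text
time_s: 5.9
eef_pos: [0.6067, 0.102, 0.7124]
eef_rot: [0.008, 0.012, 1.0, 0.01]
wrist_force: [0.6, -0.3, -0.8]
opening: -0.001
```

```bash
python3 s.py
```

```text
5.9 q [-0.037  0.441  0.301  0.031  2.384 -1.562] p [0.6067 0.102  0.7124] tilt 1.49 az 52.54 F [ 0.6 -0.3 -0.8]
[[-1.0, 0.024, 0.016], [0.024, 1.0, 0.021], [-0.015, 0.021, -1.0]]
```

Emit:
arm_command:
  plan: [-50, 0, -50, 0, -50, 0, -50, 0, -50, 0, -50, 0, -50, 0, -50, 0, -50, 0, -50, 0, -50, 0, -50, 0]

```text
time_s: 6.5
eef_pos: [0.633, 0.0708, 0.7448]
eef_rot: [0.093, 0.012, 0.995, 0.022]
wrist_force: [-0.9, -0.4, 0.8]
opening: -0.0
```

```bash
python3 s.py
```

```text
6.5 q [-0.106  0.397  0.298  0.08   2.264 -1.596] p [0.633  0.0708 0.7448] tilt 10.96 az 12.88 F [-0.9 -0.4  0.8]
[[-0.982, 0.02, 0.185], [0.028, 0.999, 0.042], [-0.184, 0.047, -0.982]]
```

Emit:
arm_command:
  plan: [-50, 15, -35, 0, -50, 15, -35, 0, -50, 15, -35, 0, -50, 15, -30, 0, -50, 15, -30, 0, -50, 15, -30, 0]

```text
time_s: 7.1
eef_pos: [0.6797, 0.1093, 0.7603]
eef_rot: [0.176, 0.012, 0.984, 0.036]
wrist_force: [0.8, 0.4, -0.3]
opening: 0.0
```

```bash
python3 s.py
```

```text
7.1 q [-0.053  0.395  0.299  0.099  2.094 -1.534] p [0.6797 0.1093 0.7603] tilt 20.72 az 10.93 F [ 0.8  0.4 -0.3]
[[-0.938, 0.011, 0.347], [0.037, 0.997, 0.067], [-0.346, 0.076, -0.935]]
```

Emit:
arm_command:
  plan: [-50, 40, -20, 0, -50, 40, -20, 0, -50, 40, -20, 0, -50, 40, -20, 0]

```text
time_s: 7.5
eef_pos: [0.7065, 0.1965, 0.7648]
eef_rot: [0.229, 0.012, 0.972, 0.049]
wrist_force: [0.6, -0.8, -0.1]
opening: -0.001
```

```bash
python3 s.py
```

```text
7.5 q [ 0.087  0.413  0.299  0.055  1.959 -1.426] p [0.7065 0.1965 0.7648] tilt 27.13 az 11.43 F [ 0.6 -0.8 -0.1]
[[-0.895, 0.0, 0.447], [0.045, 0.995, 0.09], [-0.445, 0.101, -0.89]]
```

Emit:
arm_command:
  plan: [-50, -50, -10, 0, -50, -50, -10, 0, -50, -50, -10, 0, -50, -50, -10, 0, -50, -50, -5, 0, -50, -50, -5, 0]

```text
time_s: 8.1
eef_pos: [0.7839, -0.033, 0.7626]
eef_rot: [0.284, 0.013, 0.957, 0.054]
wrist_force: [0.8, -0.6, -0.6]
opening: 0.002
```

```bash
python3 s.py
```

```text
8.1 q [-0.298  0.448  0.299  0.266  1.851 -1.695] p [ 0.7839 -0.033   0.7626] tilt 33.66 az 10.05 F [ 0.8 -0.6 -0.6]
[[-0.838, -0.005, 0.546], [0.057, 0.994, 0.097], [-0.543, 0.112, -0.832]]
```

Emit:
arm_command:
  plan: [-50, -40, -15, 0, -50, -40, -15, 0, -50, -40, -15, 0, -50, -40, -15, 0]

```text
time_s: 8.5
eef_pos: [0.7989, -0.1485, 0.7744]
eef_rot: [0.335, 0.017, 0.941, 0.05]
wrist_force: [0.1, 0.6, -0.5]
opening: -0.003
```

```bash
python3 s.py
```

```text
8.5 q [-0.475  0.461  0.299  0.38   1.77  -1.815] p [ 0.7989 -0.1485  0.7744] tilt 39.61 az 7.5 F [ 0.1  0.6 -0.5]
[[-0.775, -0.001, 0.632], [0.067, 0.994, 0.083], [-0.629, 0.107, -0.77]]
```

```bash
cat > to.py <<'E'
import sys
from h import *
o=ctrl.get_obs();M=rot(o["eef_rot"]);p=np.array(o["eef_pos"])
for a in sys.argv[1:]:
    t=np.array(eval(a));print(a,(M.T@(t-p)*1000).round(1));p=t
E
python3 to.py .36,-.06,.60 .36,-.06,.26 .475,-.055,.135
```

```text
.36,-.06,.60 [ 455.6   69.8 -135.7]
.36,-.06,.26 [213.7 -36.3 262. ]
.475,-.055,.135 [-10.2  -8.5 169.4]
```

Emit:
arm_command:
  plan: [38, 6, -11, 0, 38, 6, -11, 0, 38, 6, -11, 0, 38, 6, -11, 0, 38, 6, -11, 0, 38, 6, -11, 0, 38, 6, -11, 0, 38, 6, -11, 0, 38, 6, -11, 0, 38, 6, -11, 0, 38, 6, -11, 0, 38, 6, -11, 0]

```text
time_s: 9.7
eef_pos: [0.3673, -0.0564, 0.6011]
eef_rot: [0.335, 0.015, 0.941, 0.05]
wrist_force: [-1.4, -1.0, 0.6]
opening: 0.005
```

Emit:
arm_command:
  plan: [21, -4, 26, 0, 21, -4, 26, 0, 21, -4, 26, 0, 21, -4, 26, 0, 21, -4, 26, 0, 21, -4, 26, 0, 21, -4, 26, 0, 21, -4, 26, 0, 21, -4, 26, 0, 21, -4, 26, 0]

```text
time_s: 10.7
eef_pos: [0.3866, -0.0716, 0.2675]
eef_rot: [0.327, 0.015, 0.943, 0.054]
wrist_force: [0.3, 0.5, 0.2]
opening: 0.004
```

```bash
python3 s.py; python3 to.py .475,-.055,.135
```

```text
10.7 q [-1.072 -0.876  2.432  0.643  1.365 -2.674] p [ 0.3866 -0.0716  0.2675] tilt 38.74 az 8.4 F [0.3 0.5 0.2]
[[-0.785, -0.006, 0.619], [0.064, 0.994, 0.091], [-0.616, 0.111, -0.78]]
.475,-.055,.135 [ 13.2   1.2 159.6]
```

Emit:
arm_command:
  plan: [-10, 0, 20, 0, 0, 0, 28, 0, 0, 0, 28, 0, 4, 0, 28, 0, 4, 0, 28, 0, 0, 0, 20, 0]

```text
time_s: 11.3
eef_pos: [0.4821, -0.0568, 0.1495]
eef_rot: [0.326, 0.015, 0.944, 0.055]
wrist_force: [-0.5, -0.7, 0.4]
opening: 0.0
```

```bash
python3 s.py
python3 - <<'E'
from h import *
im,K,e,A,c=cam("wrist"); save("pics/w1.png",im,1.25)
np.savez("w1.npz",im=im,K=K,e=e,A=A)
E
```

```text
11.3 q [-0.701 -0.293  2.395  0.79   0.721 -2.765] p [ 0.4821 -0.0568  0.1495] tilt 38.64 az 8.57 F [-0.5 -0.7  0.4]
[[-0.787, -0.007, 0.617], [0.065, 0.994, 0.093], [-0.614, 0.113, -0.781]]
```

View pics/w1.png

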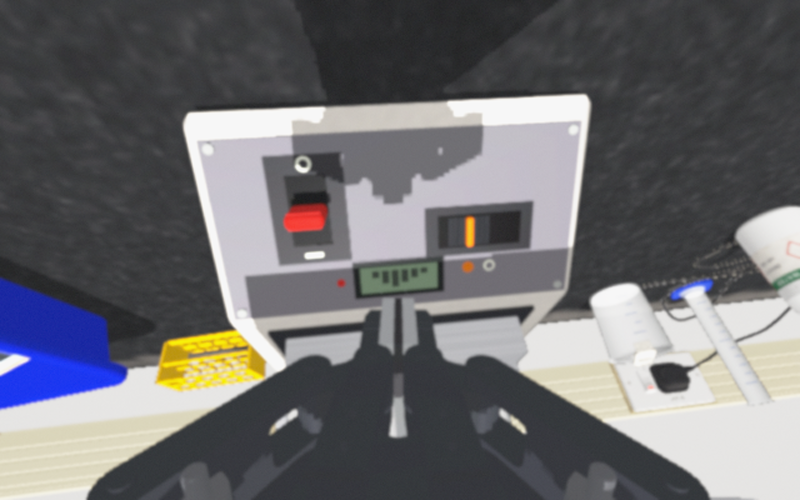

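The wrist view shows the ridge at (470,231), the switch window spanning (438–520, ~231), and the lever end at (305,218). The panel's four screws are at (207,149), (573,130), (557,284) and (241,314).

```bash
cat >> h.py <<'E'
def frame(O,yaw):
    Rp=R.from_euler('z',yaw,degrees=True).as_matrix()@R.from_euler('y',-38,degrees=True).as_matrix()
    return np.array([O[0],O[1],.062]),Rp
def onpanel(r,O,yaw,h=0):
    c0,Rp=frame(O,yaw);e,d=r;n=Rp[:,2]
    p=e+d*((c0+n*h-e)@n)/(d@n);return p,Rp.T@(p-c0)
E
python3 - <<'E'
from h import *
w=np.load("w1.npz");im,K,e,A=[w[k] for k in("im","K","e","A")]
O=(.5328,-.0477);yaw=-1
for n,u,v,h in(("scr BR",207,149,0),("BL",573,130,0),("TL",557,284,0),("TR",241,314,0),("slotwinR",438,232,0),("winL",520,228,0),("slotTop",318,250,0),("slotBot",303,178,0)):
    p,q=onpanel(ray(K,e,A,u/1.25,v/1.25),O,yaw,h);print(n,p.round(4),(q*1000).round(1))
hsv=cv2.cvtColor(im,cv2.COLOR_RGB2HSV)
for n,lo,hi,h in(("orange",(8,150,150),(22,255,255),.006),("red",(0,150,90),(5,255,255),.028)):
    m=cv2.inRange(hsv,lo,hi);nn,l,s,c=cv2.connectedComponentsWithStats(m)
    for i in range(1,nn):
        if s[i,4]>25:
            p,q=onpanel(ray(K,e,A,*c[i]),O,yaw,h);print(n,s[i],c[i].round(1),p.round(4),(q*1000).round(1))
E
```

```text
scr BR [ 0.4864 -0.162   0.0273] [ -56.4 -115.1    0. ]
BL [0.4914 0.0753 0.028 ] [-55.2 122.2   0. ]
TL [0.581  0.0732 0.098 ] [ 58.5 121.7  -0. ]
TR [ 0.5772 -0.1642  0.0982] [  58.9 -115.7    0. ]
slotwinR [ 0.5404 -0.0189  0.0675] [ 9. 29.  0.]
winL [0.5429 0.0414 0.0687] [10.8 89.2 -0. ]
slotTop [ 0.5438 -0.1037  0.0713] [ 15.2 -55.8   0. ]
slotBot [ 0.5043 -0.1067  0.0405] [-34.9 -59.5   0. ]
orange [372 173   8  25 152] [375.5 184.9] [0.5365 0.0022 0.0718] [ 8.2 49.9  6. ]
orange [370 210   8   7  47] [373.8 213. ] [0.5572 0.0006 0.088 ] [34.6 48.7  6. ]
red [227 163  35  22 641] [244.5 173.6] [ 0.5023 -0.1038  0.0745] [-15.6 -56.6  28. ]
```

```bash
cat > pn.py <<'E'
# targets in panel mm coords -> tool-axis shifts
import sys
from h import *
c0,Rp=frame((.5328,-.0477),-1)
o=ctrl.get_obs();M=rot(o["eef_rot"]);p=np.array(o["eef_pos"])
print(o["time_s"],"panel pos",(Rp.T@(p-c0)*1000).round(1),"F panel",(Rp.T@np.array(o["wrist_force"])).round(1))
for a in sys.argv[1:]:
    t=c0+Rp@(np.array(eval(a))/1000);print(a,(M.T@(t-p)*1000).round(1));p=t
print("panel axes in tool (x,y,z cols)",(M.T@Rp).round(3).tolist())
E
python3 pn.py 8,24,25 8,24,12
```

```text
11.35 panel pos [12.8 -9.6 98.6] F panel [-2.3 -0.4 -0.8]
8,24,25 [ 6.3 25.4 76.7]
8,24,12 [-0.  -1.4 12.9]
panel axes in tool (x,y,z cols) [[-0.999, 0.052, 0.003], [0.052, 0.993, 0.105], [0.002, 0.105, -0.994]]
```

Emit:
arm_command:
  plan: [1, 5, 15, 0, 1, 5, 15, 0, 1, 5, 15, 0, 2, 5, 16, 0, 1, 5, 15, 0, 0, -1, 6, 0, 0, -1, 5, 0, 0, 0, 0, 0]

```text
time_s: 12.15
eef_pos: [0.5314, -0.0267, 0.0826]
eef_rot: [0.327, 0.015, 0.943, 0.054]
wrist_force: [0.3, -0.4, 0.4]
opening: -0.002
```

Emit:
arm_command:
  plan: [0, 0, 1, 0, 0, 0, 1, 0, 0, 0, 1, 0, 0, 0, 1, 0, 0, 0, 1, 0, 0, 0, 1, 0]

```text
time_s: 12.75
eef_pos: [0.5348, -0.0257, 0.0775]
eef_rot: [0.327, 0.015, 0.943, 0.055]
wrist_force: [-0.1, -0.5, 0.3]
opening: -0.004
```

```bash
python3 pn.py 8,24,0
python3 - <<'E'
from h import *
im,K,e,A,c=cam("wrist"); save("pics/w2.png",im[120:320,200:480],2.8)
E
```

```text
12.75 panel pos [10.8 22.1 11.3] F panel [ 0.1 -0.5  0.4]
8,24,0 [ 2.9  0.6 11.4]
panel axes in tool (x,y,z cols) [[-0.999, 0.051, -0.0], [0.051, 0.993, 0.104], [0.006, 0.104, -0.995]]
```

View pics/w2.png

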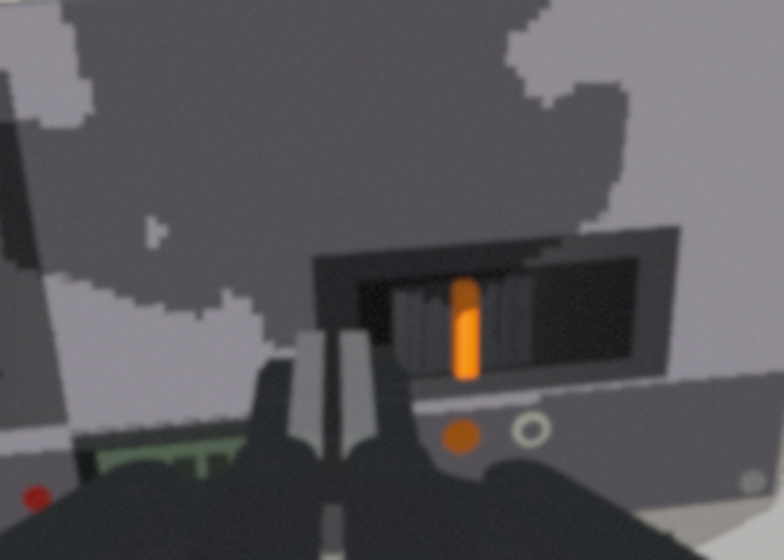

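The zoomed view shows the shut fingertips at (297–370, 330), right of the ridge at (465,330), with clear panel beneath. Next I feel for the panel.

Emit:
arm_command:
  plan: [1, 0, 1, 0, 1, 0, 1, 0, 0, 0, 1, 0, 0, 0, 1, 0, 0, 0, 1, 0, 0, 0, 1, 0, 0, 0, 1, 0, 0, 0, 1, 0]

```text
time_s: 13.6
eef_pos: [0.5381, -0.0248, 0.07]
eef_rot: [0.327, 0.015, 0.943, 0.055]
wrist_force: [0.5, -0.9, -0.1]
opening: 0.0
```

Emit:
arm_command:
  plan: [0, 0, 0.7, 0, 0, 0, 0.7, 0]

```text
time_s: 13.8
eef_pos: [0.539, -0.0246, 0.0689]
eef_rot: [0.327, 0.015, 0.943, 0.055]
wrist_force: [0.0, -0.5, -0.1]
opening: 0.001
```

Emit:
arm_command:
  plan: [0, 0, 0.7, 0, 0, 0, 0, 0]

```text
time_s: 14.0
eef_pos: [0.5394, -0.0246, 0.0684]
eef_rot: [0.327, 0.015, 0.943, 0.055]
wrist_force: [0.4, 1.0, -0.1]
opening: 0.0
```

```bash
python3 pn.py
```

```text
14.0 panel pos [ 8.8 23.2  1.2] F panel [ 0.2  1.  -0.3]
panel axes in tool (x,y,z cols) [[-0.999, 0.051, -0.0], [0.051, 0.993, 0.104], [0.006, 0.104, -0.995]]
```

Emit:
arm_command:
  plan: [0.2, 3, -0.5, 0, 0.2, 3, 0.3, 0, 0.2, 3, 0.3, 0, 0.2, 3, 0.3, 0, 0.1, 2, 0.2, 0, 0.1, 2, 0.2, 0, 0.1, 2, 0.2, 0, 0.1, 2, 0.2, 0]

```text
time_s: 14.8
eef_pos: [0.5392, -0.0054, 0.0691]
eef_rot: [0.327, 0.016, 0.943, 0.053]
wrist_force: [-2.9, -6.0, -0.1]
opening: 0.001
```

```bash
python3 pn.py
```

```text
14.8 panel pos [ 8.8 42.4  2.1] F panel [-2.3 -6.   1.6]
panel axes in tool (x,y,z cols) [[-0.999, 0.051, -0.001], [0.051, 0.994, 0.102], [0.006, 0.101, -0.995]]
```

Emit:
arm_command:
  plan: [0.1, 2, 0.2, 0, 0.1, 2, 0.2, 0, 0.1, 2, 0.2, 0, 0.1, 2, 0.2, 0, 0.1, 2, 0.2, 0, 0.1, 2, 0.2, 0]

```text
time_s: 15.4
eef_pos: [0.5392, 0.0081, 0.0691]
eef_rot: [0.327, 0.015, 0.943, 0.055]
wrist_force: [0.6, 0.2, 0.6]
opening: -0.003
```

```bash
python3 pn.py
```

```text
15.4 panel pos [ 8.6 55.9  2.3] F panel [0.8 0.2 0.1]
panel axes in tool (x,y,z cols) [[-0.999, 0.051, -0.0], [0.05, 0.993, 0.105], [0.005, 0.105, -0.994]]
```

```bash
python3 pn.py 9,50,50 10,-58,50 10,-58,12
```

```text
15.4 panel pos [ 8.6 55.9  2.3] F panel [0.8 0.2 0.1]
9,50,50 [ -0.7  -0.8 -48.1]
10,-58,50 [  -6.5 -107.2  -11.3]
10,-58,12 [ 0.  -4.  37.8]
panel axes in tool (x,y,z cols) [[-0.999, 0.051, -0.0], [0.05, 0.993, 0.105], [0.005, 0.105, -0.994]]
```

Emit:
arm_command:
  plan: [0, 0, -8, 0, 0, 0, -20, 0, 0, 0, -20, 0, -1, -27, -3, 0, -1, -27, -3, 0, -1, -27, -3, 0, -1, -27, -3, 0, 0, 0, 0, 0]

```text
time_s: 16.2
eef_pos: [0.5068, -0.109, 0.107]
eef_rot: [0.328, 0.017, 0.943, 0.053]
wrist_force: [0.3, 0.1, 0.7]
opening: -0.001
```

```bash
python3 pn.py 10,-58,12
python3 - <<'E'
from h import *
im,K,e,A,c=cam("wrist"); save("pics/w3.png",im,1.25)
E
```

```text
16.2 panel pos [  8.1 -61.8  50.8] F panel [0.6 0.1 0.4]
10,-58,12 [-1.7 -0.1 39. ]
panel axes in tool (x,y,z cols) [[-0.999, 0.053, -0.002], [0.052, 0.994, 0.101], [0.007, 0.1, -0.995]]
```

View pics/w3.png

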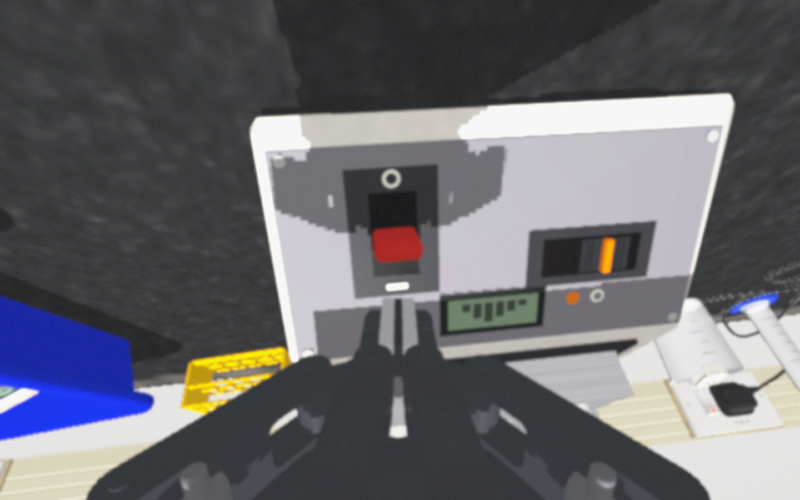

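The heat switch now sits at standby, with the ridge at (607,255) on the white-ring side. The lever end is at (397,243) and the fingertips at (398,300), up-slope of it. I go down next to it.

Emit:
arm_command:
  plan: [-2, 0, 8, 0, 0, 0, 8, 0, 0, 0, 8, 0, 0, 0, 8, 0, 0, 0, 6, 0, 0, 0, 0, 0]

```text
time_s: 16.85
eef_pos: [0.5311, -0.1014, 0.0767]
eef_rot: [0.326, 0.015, 0.944, 0.055]
wrist_force: [-0.5, -0.1, -0.5]
opening: 0.002
```

Emit:
arm_command:
  plan: [2, 0, 0, 0, 2, 0, 0, 0, 2, 0, 0, 0, 2, 0, 0, 0, 2, 0, 0, 0]

```text
time_s: 17.35
eef_pos: [0.5242, -0.1011, 0.0749]
eef_rot: [0.325, 0.016, 0.944, 0.054]
wrist_force: [1.4, -0.7, 0.6]
opening: -0.0
```

```bash
python3 pn.py
```

```text
17.35 panel pos [  1.9 -53.5  14.8] F panel [ 1.4 -0.6 -0.4]
panel axes in tool (x,y,z cols) [[-0.999, 0.052, 0.004], [0.052, 0.993, 0.102], [0.001, 0.103, -0.995]]
```

Emit:
arm_command:
  plan: [2, 0, 0, 0, 2, 0, 0, 0, 2, 0, 0, 0, 2, 0, 0, 0, 2, 0, 0, 0, 2, 0, 0, 0]

```text
time_s: 17.95
eef_pos: [0.5158, -0.0986, 0.0715]
eef_rot: [0.321, 0.017, 0.945, 0.054]
wrist_force: [0.6, 0.3, 0.5]
opening: -0.0
```

Emit:
arm_command:
  plan: [1.5, 0, 0, 0, 1.5, 0, 0, 0, 1.5, 0, 0, 0]

```text
time_s: 18.25
eef_pos: [0.5131, -0.0983, 0.0708]
eef_rot: [0.32, 0.018, 0.946, 0.054]
wrist_force: [0.2, 0.5, 1.4]
opening: 0.0
```

```bash
python3 pn.py
```

```text
18.25 panel pos [ -9.4 -50.9  18.5] F panel [1.  0.5 1. ]
panel axes in tool (x,y,z cols) [[-0.998, 0.054, 0.014], [0.056, 0.993, 0.1], [-0.009, 0.101, -0.995]]
```

```bash
python3 s.py; python3 pn.py -15,-57,13
```

```text
18.25 q [-0.728  0.058  2.312  1.052  0.574 -3.117] p [ 0.5131 -0.0983  0.0708] tilt 37.87 az 8.48 F [0.2 0.5 1.4]
[[-0.795, -0.001, 0.607], [0.068, 0.994, 0.091], [-0.603, 0.113, -0.789]]
18.25 panel pos [ -9.4 -50.9  18.5] F panel [1.  0.5 1. ]
-15,-57,13 [ 5.2 -6.9  4.9]
panel axes in tool (x,y,z cols) [[-0.998, 0.054, 0.014], [0.056, 0.993, 0.1], [-0.009, 0.101, -0.995]]
```

Emit:
arm_command:
  plan: [-1, -2, 1, 0.1, -1, -2, 1, 0.1, 0, -1, 1, 0.1, 0, 0, 0, 0]

```text
time_s: 18.65
eef_pos: [0.5157, -0.1027, 0.0682]
eef_rot: [0.308, 0.16, 0.933, 0.102]
wrist_force: [-0.4, -1.3, -0.2]
opening: 0.002
```

```bash
python3 s.py; python3 pn.py -13,-58,13 -17,-58,13
```

```text
18.65 q [-0.733  0.075  2.301  1.058  0.575 -2.828] p [ 0.5157 -0.1027  0.0682] tilt 37.81 az 8.56 F [-0.4 -1.3 -0.2]
[[-0.76, 0.235, 0.606], [0.36, 0.928, 0.091], [-0.541, 0.288, -0.79]]
18.65 panel pos [ -8.9 -55.3  14.8] F panel [-0.4 -1.3  0.1]
-13,-58,13 [ 2.8 -4.1  1.6]
-17,-58,13 [ 3.7 -1.4  0. ]
panel axes in tool (x,y,z cols) [[-0.937, 0.347, 0.045], [0.349, 0.932, 0.092], [-0.01, 0.102, -0.995]]
```

Emit:
arm_command:
  plan: [1.4, -2, 0.8, 0, 1.4, -2, 0.8, 0, 1.9, -0.7, 0, 0, 1.9, -0.7, 0, 0]

```text
time_s: 19.05
eef_pos: [0.5128, -0.1058, 0.0643]
eef_rot: [0.31, 0.158, 0.932, 0.102]
wrist_force: [12.3, 6.2, 8.3]
opening: 0.0
```

```bash
python3 pn.py
```

```text
19.05 panel pos [-13.5 -58.4  13.5] F panel [14.7  6.5 -1. ]
panel axes in tool (x,y,z cols) [[-0.938, 0.345, 0.04], [0.347, 0.933, 0.095], [-0.004, 0.102, -0.995]]
```

Emit:
arm_command:
  plan: [0, 0, 0, 0, 0, 0, 0, 0]

```text
time_s: 19.25
eef_pos: [0.513, -0.1058, 0.0645]
eef_rot: [0.31, 0.158, 0.932, 0.102]
wrist_force: [8.0, 3.8, 7.9]
opening: 0.001
```

```bash
python3 pn.py -5,-58,13 -5,-58,50
python3 - <<'E'
from h import *
im,K,e,A,c=cam("wrist"); save("pics/w4.png",im[60:320,200:520],2.4)
E
```

```text
19.25 panel pos [-13.3 -58.5  13.5] F panel [11.2  3.9  1.4]
-5,-58,13 [-7.7  3.3  0.5]
-5,-58,50 [  1.5   3.5 -36.8]
panel axes in tool (x,y,z cols) [[-0.938, 0.345, 0.04], [0.347, 0.933, 0.094], [-0.004, 0.102, -0.995]]
```

View pics/w4.png

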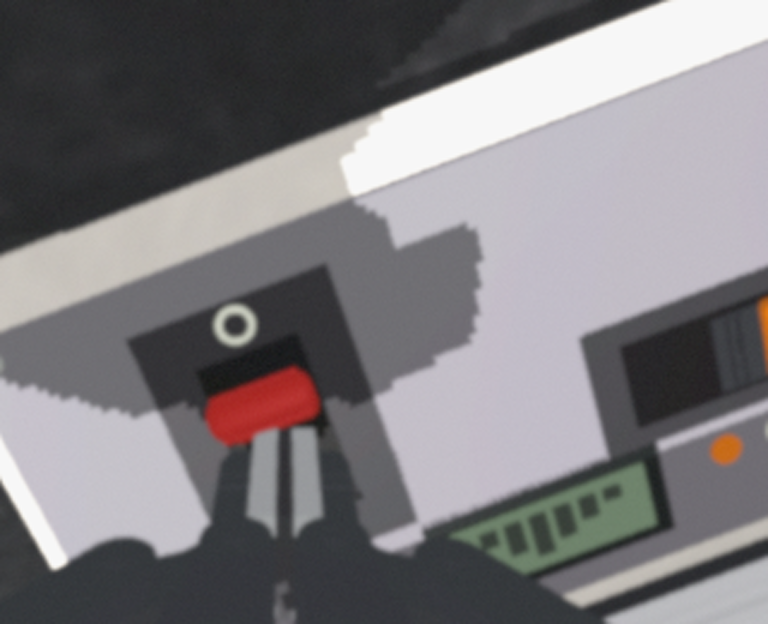

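Run:
```python
from h import *
im,K,e,A,c=cam("wrist")
hsv=cv2.cvtColor(im,cv2.COLOR_RGB2HSV)
m=cv2.inRange(hsv,(0,140,70),(6,255,255));nn,l,s,c=cv2.connectedComponentsWithStats(m)
i=1+s[1:,4].argmax();print(s[i])
for h in(.022,.025,.028): print(h,(onpanel(ray(K,e,A,*c[i]),(.5328,-.0477),-1,h)[1]*1000).round(1))
ry=ray(K,e,A,235/2.4+200,325/2.4+60);print("ring",(onpanel(ry,(.5328,-.0477),-1)[1]*1000).round(1))
# top end, predicted pixels for tip at angles
c0,Rp=frame((.5328,-.0477),-1)
for a in(0,-.15,-.25,-.35,-.5):
    q=c0+Rp@(np.array([-13.8+40*np.sin(a),-58.5,40*np.cos(a)-12])/1000);d=A.T@(q-e);u=K@np.array([d[0],-d[1],-d[2]]);print(a,(u[:2]/u[2]).round(1))
print(c[i])
```

```text
[ 286  212   48   34 1017]
0.022 [-31.2 -57.8  22. ]
0.025 [-32.4 -57.6  25. ]
0.028 [-33.7 -57.3  28. ]
ring [-43.5 -58.5   0. ]
0 [321.  262.9]
-0.15 [316.9 252.7]
-0.25 [314.  245.5]
-0.35 [311.2 238. ]
-0.5 [307.  226.8]
[309.29596853 228.51720747]
```

Emit:
arm_command:
  plan: [-4, 1.5, 0, 0, -4, 1.5, 0, 0, 0, 1, -12, 0, 0, 1, -12, 0, 0, 1, -12, 0, 0, 0, -3, 0.1, 0, 0, 0, 0.1, 0, 0, 0, 0.1]

```text
time_s: 20.15
eef_pos: [0.4942, -0.1063, 0.099]
eef_rot: [0.289, 0.298, 0.898, 0.146]
wrist_force: [-0.2, 0.1, 0.9]
opening: -0.001
```

```bash
python3 s.py; python3 pn.py -58,-58,50 -58,-58,14
```

```text
20.15 q [-0.788 -0.061  2.341  0.937  0.659 -2.423] p [ 0.4942 -0.1063  0.099 ] tilt 37.82 az 8.48 F [-0.2  0.1  0.9]
[[-0.655, 0.451, 0.607], [0.62, 0.779, 0.09], [-0.432, 0.436, -0.79]]
20.15 panel pos [ -6.8 -59.3  52.2] F panel [0.4 0.1 0.9]
-58,-58,50 [ 41.1 -30.5   2.8]
-58,-58,14 [-2.5 -2.7 35.8]
panel axes in tool (x,y,z cols) [[-0.79, 0.609, 0.07], [0.613, 0.787, 0.074], [-0.01, 0.101, -0.995]]
```

Emit:
arm_command:
  plan: [10.3, -7.6, 0.7, 0, 10.3, -7.6, 0.7, 0, 10.3, -7.6, 0.7, 0, 10.3, -7.6, 0.7, 0, 0, 0, 0, 0]

```text
time_s: 20.65
eef_pos: [0.454, -0.1033, 0.0643]
eef_rot: [0.288, 0.297, 0.898, 0.147]
wrist_force: [0.5, -0.3, 0.2]
opening: 0.0
```

```bash
python3 s.py; python3 pn.py -58,-58,14 -20,-58,14
```

```text
20.65 q [-0.884 -0.046  2.437  1.037  0.658 -2.637] p [ 0.454  -0.1033  0.0643] tilt 37.72 az 8.67 F [ 0.5 -0.3  0.2]
[[-0.657, 0.45, 0.605], [0.619, 0.78, 0.092], [-0.43, 0.435, -0.791]]
20.65 panel pos [-59.9 -57.   49.7] F panel [ 0.5 -0.3 -0.2]
-58,-58,14 [-4.7 -2.3 35.4]
-20,-58,14 [-30.1  23.2  -0.4]
panel axes in tool (x,y,z cols) [[-0.791, 0.607, 0.072], [0.611, 0.788, 0.074], [-0.012, 0.103, -0.995]]
```

Emit:
arm_command:
  plan: [-1, 0, 9, 0, -1, 0, 9, 0, -1, -1, 9, 0, -1, -1, 8, 0, 0, 0, 0, 0]

```text
time_s: 21.15
eef_pos: [0.479, -0.1052, 0.0387]
eef_rot: [0.289, 0.297, 0.898, 0.146]
wrist_force: [0.9, -0.1, 0.2]
opening: -0.001
```

```bash
python3 s.py; python3 pn.py -30,-58,14 -16,-58,14
```

```text
21.15 q [-0.822  0.102  2.379  1.175  0.581 -2.748] p [ 0.479  -0.1052  0.0387] tilt 37.82 az 8.58 F [ 0.9 -0.1  0.2]
[[-0.657, 0.448, 0.606], [0.617, 0.781, 0.092], [-0.433, 0.434, -0.79]]
21.15 panel pos [-55.9 -58.4  14.2] F panel [ 0.8 -0.  -0.4]
-30,-58,14 [-20.3  16.1  -0. ]
-16,-58,14 [-11.1   8.5  -0.1]
panel axes in tool (x,y,z cols) [[-0.792, 0.606, 0.07], [0.61, 0.789, 0.075], [-0.01, 0.102, -0.995]]
```

Next I push up-slope at 20 mm/s, checking as I go.

Emit:
arm_command:
  plan: [-1.6, 1.25, 0, 0, -1.6, 1.25, 0, 0, -1.6, 1.25, 0, 0, -1.6, 1.25, 0, 0, -1.6, 1.25, 0, 0, -1.6, 1.25, 0, 0, -1.6, 1.25, 0, 0]

```text
time_s: 21.85
eef_pos: [0.487, -0.1044, 0.0456]
eef_rot: [0.287, 0.297, 0.899, 0.145]
wrist_force: [-25.7, -4.9, 5.2]
opening: 0.004
```

Emit:
arm_command:
  plan: [-1.6, 1.25, 0, 0, -1.6, 1.25, 0, 0, -1.6, 1.25, 0, 0, -1.6, 1.25, 0, 0, -1.6, 1.25, 0, 0]

```text
time_s: 22.35
eef_pos: [0.4933, -0.1039, 0.0509]
eef_rot: [0.286, 0.297, 0.899, 0.145]
wrist_force: [-53.5, -5.4, 29.5]
opening: -0.003
```

```bash
python3 pn.py
```

```text
22.35 panel pos [-37.2 -56.9  15. ] F panel [-23.9  -6.3  56.2]
panel axes in tool (x,y,z cols) [[-0.792, 0.606, 0.075], [0.61, 0.789, 0.07], [-0.017, 0.101, -0.995]]
```

The finger has pressed on the lever's end face (force normal to the panel, 56 N). I back off, turn the pad's flat side to the lever, and go a bit lower.

Emit:
arm_command:
  plan: [1.6, -1.25, 0, 0, 4, -3, 0, 0, 6, -4.5, 0, 0, 4.5, -3.5, 0, 0, 0, 0, 0, 0]

```text
time_s: 22.85
eef_pos: [0.4814, -0.1047, 0.0413]
eef_rot: [0.289, 0.297, 0.898, 0.146]
wrist_force: [-0.5, 0.3, -0.5]
opening: 0.001
```

```bash
python3 s.py; python3 pn.py
python3 - <<'E'
from h import *
im,K,e,A,c=cam("wrist"); save("pics/w5.png",im[60:320,160:480],2.4)
E
```

```text
22.85 q [-0.815  0.097  2.375  1.165  0.581 -2.729] p [ 0.4814 -0.1047  0.0413] tilt 37.83 az 8.56 F [-0.5  0.3 -0.5]
[[-0.656, 0.449, 0.607], [0.618, 0.781, 0.091], [-0.433, 0.435, -0.79]]
22.85 panel pos [-52.5 -57.9  14.7] F panel [-0.7  0.3 -0. ]
panel axes in tool (x,y,z cols) [[-0.792, 0.607, 0.07], [0.611, 0.788, 0.075], [-0.01, 0.102, -0.995]]
```

View pics/w5.png

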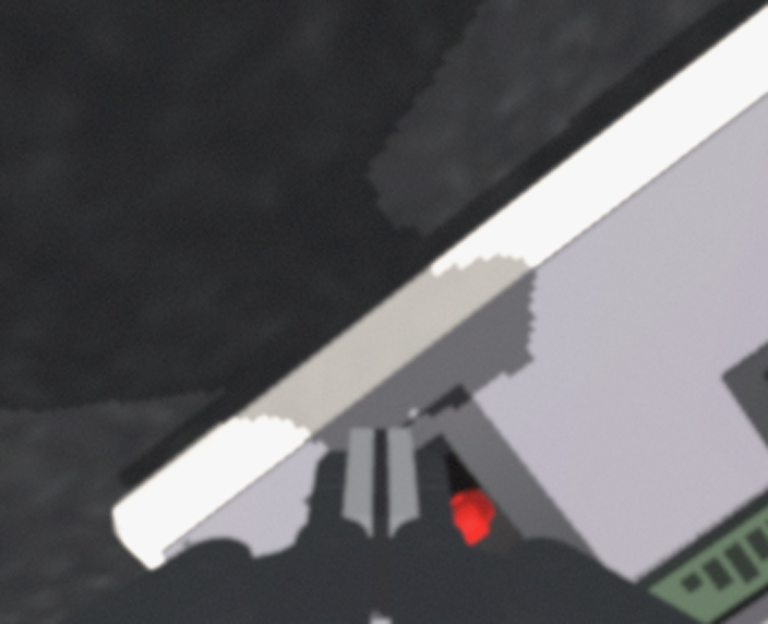

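Run:
```python
from h import *
im,K,e,A,c=cam("wrist")
c0,Rp=frame((.5328,-.0477),-1)
def pix(q): d=A.T@(c0+Rp@(np.array(q)/1000)-e);u=K@np.array([d[0],-d[1],-d[2]]);return ((u[:2]/u[2]-[160,60])*2.4).round(0)
for a in(.5,.25,0,-.25,-.5):
    print(a,[pix([-13.8+40*np.sin(a)+s*4.5*np.cos(a),-46.5,40*np.cos(a)-12-s*4.5*np.sin(a)]) for s in(-1,1)])
```

```text
0.5 [array([562., 609.]), array([574., 619.])]
0.25 [array([542., 588.]), array([560., 607.])]
0 [array([518., 559.]), array([540., 586.])]
-0.25 [array([490., 523.]), array([515., 555.])]
-0.5 [array([463., 486.]), array([487., 519.])]
```

The lever still stands at off: its left end corner is at about (472,515), and the predicted position for −0.5 rad is (463–487, 486–519). I turn and go lower.

Emit:
arm_command:
  plan: [3, -2, 0, -0.1, 0, 0, 0.5, -0.1, 0, 0, 1, -0.1, 0, 0, 1, 0, 0, 0, 0, 0]

```text
time_s: 23.45
eef_pos: [0.4808, -0.1045, 0.0377]
eef_rot: [0.308, 0.16, 0.932, 0.102]
wrist_force: [0.3, -0.7, -0.0]
opening: -0.003
```

```bash
python3 s.py; python3 pn.py -45,-58,12 -31,-58,12
```

```text
23.45 q [-0.816  0.109  2.376  1.185  0.576 -3.052] p [ 0.4808 -0.1045  0.0377] tilt 37.87 az 8.51 F [ 0.3 -0.7 -0. ]
[[-0.759, 0.236, 0.607], [0.361, 0.928, 0.091], [-0.542, 0.288, -0.789]]
23.45 panel pos [-55.2 -57.7  12.2] F panel [ 0.2 -0.7 -0.2]
-45,-58,12 [-9.6  3.3  0.1]
-31,-58,12 [-13.1   4.9  -0.1]
panel axes in tool (x,y,z cols) [[-0.936, 0.348, 0.044], [0.351, 0.932, 0.092], [-0.009, 0.101, -0.995]]
```

Emit:
arm_command:
  plan: [0, 0, 1, 0, 0, 0, 1, 0, 0, 0, 1, 0, 0, 0, 1, 0, 0, 0, 1, 0, -2, 0.7, 0, 0, -2, 0.7, 0, 0, -2, 0.7, 0, 0, -2, 0.7, 0, 0]

```text
time_s: 24.35
eef_pos: [0.4896, -0.1039, 0.0381]
eef_rot: [0.307, 0.159, 0.933, 0.101]
wrist_force: [-7.4, -2.7, -2.7]
opening: -0.001
```

```bash
python3 pn.py
```

```text
24.35 panel pos [-48.  -57.    7.2] F panel [-7.4 -2.8  2.4]
panel axes in tool (x,y,z cols) [[-0.937, 0.345, 0.046], [0.348, 0.933, 0.091], [-0.011, 0.101, -0.995]]
```

Emit:
arm_command:
  plan: [-1.5, 0.5, 0, 0, -1.5, 0.5, 0, 0, -1.5, 0.5, 0, 0]

```text
time_s: 24.65
eef_pos: [0.492, -0.1032, 0.0398]
eef_rot: [0.306, 0.159, 0.933, 0.102]
wrist_force: [-11.2, 0.3, -0.5]
opening: -0.001
```

```bash
python3 pn.py
```

```text
24.65 panel pos [-45.  -56.2   7.1] F panel [-9.1  0.1  6.6]
panel axes in tool (x,y,z cols) [[-0.937, 0.346, 0.048], [0.349, 0.933, 0.092], [-0.013, 0.103, -0.995]]
```

Emit:
arm_command:
  plan: [-1.9, 0.5, 0, 0, -1.9, 0.5, 0, 0, -1.9, 0.5, 0, 0]

```text
time_s: 24.95
eef_pos: [0.4972, -0.1036, 0.0438]
eef_rot: [0.307, 0.159, 0.933, 0.102]
wrist_force: [-7.0, 0.7, -1.1]
opening: -0.003
```

```bash
python3 pn.py
```

```text
24.95 panel pos [-38.4 -56.5   7. ] F panel [-6.2  0.6  3.5]
panel axes in tool (x,y,z cols) [[-0.937, 0.346, 0.047], [0.349, 0.933, 0.093], [-0.012, 0.104, -0.995]]
```

Emit:
arm_command:
  plan: [-1.9, 0.6, 0, 0, -1.9, 0.6, 0, 0, -1.9, 0.6, 0, 0, -1.9, 0.6, 0, 0, -1.9, 0.6, 0, 0]

```text
time_s: 25.45
eef_pos: [0.5072, -0.1061, 0.0516]
eef_rot: [0.309, 0.159, 0.932, 0.101]
wrist_force: [0.7, 0.5, 0.0]
opening: 0.003
```

Emit:
arm_command:
  plan: [-1.9, 0.6, 0, 0, -1.9, 0.6, 0, 0, -1.5, 0.5, 0, 0]

```text
time_s: 25.75
eef_pos: [0.5115, -0.1064, 0.0548]
eef_rot: [0.308, 0.159, 0.932, 0.101]
wrist_force: [-0.3, -0.4, -0.5]
opening: -0.002
```

```bash
python3 pn.py
python3 - <<'E'
from h import *
im,K,e,A,c=cam("wrist"); save("pics/w6.png",im[60:320,160:480],2.4)
E
```

```text
25.75 panel pos [-20.4 -59.1   6.8] F panel [-0.6 -0.4 -0.2]
panel axes in tool (x,y,z cols) [[-0.937, 0.346, 0.043], [0.348, 0.933, 0.092], [-0.009, 0.101, -0.995]]
```

View pics/w6.png

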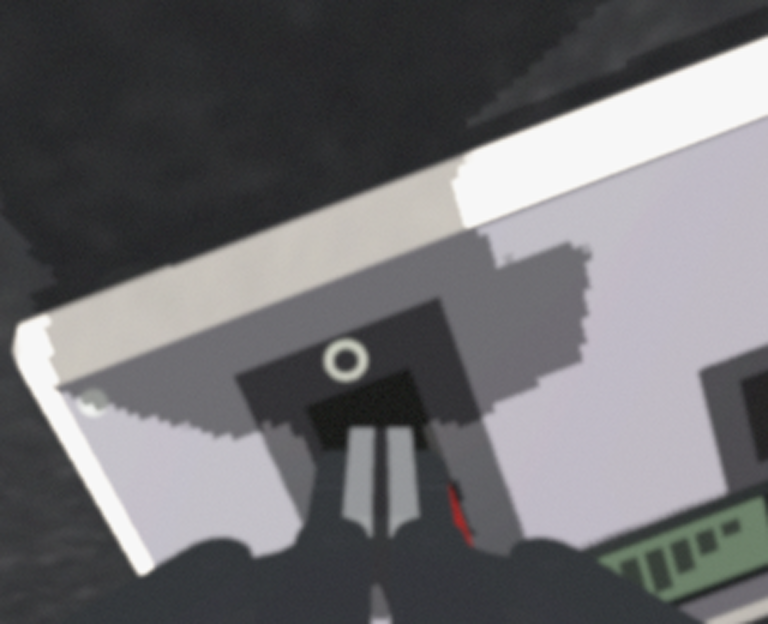

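The lever has left the slot's lower half (dark, empty) and is now up-slope of the finger, with red visible only at (460,510). I lift and move towards the switch.

```bash
python3 pn.py -22,-59,60 9,92,60 9,92,12
```

```text
25.8 panel pos [-20.3 -59.1   6.8] F panel [ 0.9  0.4 -0.4]
-22,-59,60 [  3.9   4.3 -52.9]
9,92,60 [ 23.1 151.7  15. ]
9,92,12 [-2.1 -4.4 47.8]
panel axes in tool (x,y,z cols) [[-0.937, 0.346, 0.043], [0.348, 0.933, 0.092], [-0.009, 0.101, -0.995]]
```

Emit:
arm_command:
  plan: [2, 0, 0, 0, 0, 0, -10, 0, 0, 1, -15, 0, 0, 1, -15, 0, 0, 1, -14, 0, 0, 0, 0, 0]

```text
time_s: 26.4
eef_pos: [0.4774, -0.1079, 0.0978]
eef_rot: [0.309, 0.159, 0.932, 0.101]
wrist_force: [0.4, -0.1, -0.2]
opening: -0.0
```

```bash
python3 pn.py 9,92,60
python3 - <<'E'
from h import *
im,K,e,A,c=cam("wrist"); save("pics/w7.png",im,1.25)
c0,Rp=frame((.5328,-.0477),-1)
def pix(q): d=A.T@(c0+Rp@(np.array(q)/1000)-e);u=K@np.array([d[0],-d[1],-d[2]]);return (u[:2]/u[2]*1.25).round(0)
for a in(.5,.25,0): print(a,[pix([-13.8+40*np.sin(a)+s*4.5*np.cos(a),y,40*np.cos(a)-12-s*4.5*np.sin(a)]) for s in(-1,1) for y in(-70,-46)])
E
```

```text
26.4 panel pos [-20.8 -61.2  61.7] F panel [ 0.2 -0.1 -0.4]
9,92,60 [ 24.9 153.2  16.7]
panel axes in tool (x,y,z cols) [[-0.938, 0.345, 0.042], [0.348, 0.933, 0.091], [-0.008, 0.1, -0.995]]
0.5 [array([391., 322.]), array([432., 307.]), array([396., 330.]), array([435., 315.])]
0.25 [array([385., 310.]), array([427., 294.]), array([391., 321.]), array([431., 306.])]
0 [array([379., 294.]), array([421., 278.]), array([385., 308.]), array([426., 293.])]
```

View pics/w7.png

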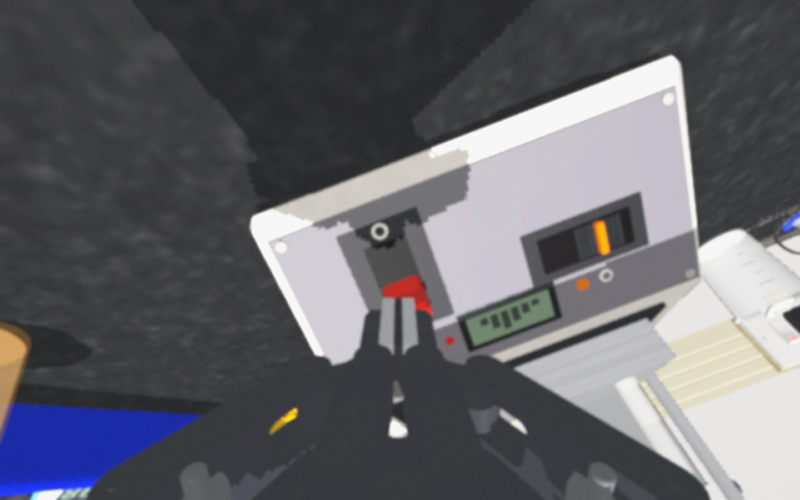

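The lever's left end reaches (432,308), which matches the prediction for +0.5 rad. The switch is still at standby at (601,238).

Emit:
arm_command:
  plan: [4, 26, 3, 0, 4, 26, 3, 0, 4, 26, 3, 0, 4, 26, 3, 0, 4, 26, 3, 0, 5, 24, 2, 0, 0, 0, 0, 0]

```text
time_s: 27.15
eef_pos: [0.5044, 0.0492, 0.1133]
eef_rot: [0.307, 0.157, 0.933, 0.102]
wrist_force: [-0.5, 0.2, -0.6]
opening: 0.004
```

```bash
python3 s.py; python3 pn.py 9,92,12
```

```text
27.15 q [-0.326 -0.154  2.38   0.764  0.422 -2.192] p [0.5044 0.0492 0.1133] tilt 37.79 az 8.86 F [-0.5  0.2 -0.6]
[[-0.762, 0.23, 0.605], [0.356, 0.93, 0.094], [-0.541, 0.287, -0.79]]
27.15 panel pos [ 7.9 96.3 58.9] F panel [-0.8  0.2 -0.1]
9,92,12 [-4.7 -8.1 46.2]
panel axes in tool (x,y,z cols) [[-0.938, 0.342, 0.046], [0.345, 0.934, 0.095], [-0.011, 0.105, -0.994]]
```

Emit:
arm_command:
  plan: [0, 0, 0, -0.115, 0, 0, 0, -0.115, 0, 0, 0, -0.115, -1, -3, 12, 0, 0, -3, 12, 0, 0, -3, 12, 0, 0, 0, 8, 0, 0, 0, 0, 0]

```text
time_s: 27.95
eef_pos: [0.5323, 0.0405, 0.0774]
eef_rot: [0.32, -0.003, 0.946, 0.047]
wrist_force: [-0.7, 0.1, 0.0]
opening: -0.002
```

```bash
python3 s.py; python3 pn.py 9,92,2
```

```text
27.95 q [-0.32   0.027  2.321  0.99   0.337 -2.772] p [0.5323 0.0405 0.0774] tilt 37.71 az 8.54 F [-0.7  0.1  0. ]
[[-0.796, -0.035, 0.605], [0.025, 0.996, 0.091], [-0.605, 0.087, -0.791]]
27.95 panel pos [ 7.9 88.1 13.4] F panel [-0.5  0.1  0.5]
9,92,2 [-1.2  2.7 11.7]
panel axes in tool (x,y,z cols) [[-1.0, 0.011, 0.013], [0.012, 0.995, 0.101], [-0.012, 0.101, -0.995]]
```

Emit:
arm_command:
  plan: [0, 0, 1, 0, 0, 0, 1, 0, 0, 0, 1, 0, 0, 0, 1, 0, 0, 0, 1, 0, 0, 0, 1, 0, 0, 0, 1, 0, 0, 0, 1, 0, 0, 0, 1, 0, 0, 0, 1, 0, 0, 0, 1, 0, 0, 0, 0, 0]

```text
time_s: 29.15
eef_pos: [0.5393, 0.0422, 0.0703]
eef_rot: [0.321, -0.003, 0.946, 0.047]
wrist_force: [-1.0, -0.2, -0.1]
opening: 0.0
```

```bash
python3 pn.py
```

```text
29.15 panel pos [ 9.  90.   3.5] F panel [-0.9 -0.2  0.6]
panel axes in tool (x,y,z cols) [[-1.0, 0.01, 0.01], [0.011, 0.995, 0.102], [-0.009, 0.102, -0.995]]
```

Emit:
arm_command:
  plan: [0, 0, 0.7, 0, 0, 0, 0.6, 0, 0, -3, -0.3, 0, 0, -3, -0.3, 0, 0, -3, -0.3, 0, 0, -3, -0.3, 0, 0, -2, -0.2, 0, 0, -2, -0.2, 0, 0, -2, -0.2, 0]

```text
time_s: 30.05
eef_pos: [0.5397, 0.0251, 0.0694]
eef_rot: [0.321, -0.004, 0.946, 0.048]
wrist_force: [3.2, 4.5, -1.9]
opening: 0.0
```

```bash
python3 pn.py
```

```text
30.05 panel pos [ 9.  72.9  2.4] F panel [ 1.3  4.6 -3.4]
panel axes in tool (x,y,z cols) [[-1.0, 0.01, 0.01], [0.011, 0.995, 0.104], [-0.009, 0.104, -0.995]]
```

Emit:
arm_command:
  plan: [0, -2, -0.2, 0, 0, -2, -0.2, 0, 0, -2, -0.2, 0, 0, -2, -0.2, 0]

```text
time_s: 30.45
eef_pos: [0.5395, 0.0156, 0.0692]
eef_rot: [0.321, -0.003, 0.946, 0.047]
wrist_force: [0.4, -0.1, -1.2]
opening: -0.002
```

```bash
python3 pn.py
```

```text
30.45 panel pos [ 8.8 63.4  2.2] F panel [-0.5 -0.1 -1.2]
panel axes in tool (x,y,z cols) [[-1.0, 0.01, 0.01], [0.011, 0.995, 0.101], [-0.009, 0.101, -0.995]]
```

Emit:
arm_command:
  plan: [0, 2, 0, 0, 0, 2, -8, 0, 0, 0, -20, 0, 0, 0, -25, 0, 0, 0, -25, 0, 0, 0, -25, 0, 0, 0, 0, 0, 0, 0, 0, 0]

```text
time_s: 31.25
eef_pos: [0.4773, 0.0103, 0.1516]
eef_rot: [0.322, -0.003, 0.946, 0.046]
wrist_force: [0.4, 0.4, -0.2]
opening: -0.003
```

```bash
python3 pn.py
python3 - <<'E'
from h import *
im,K,e,A,c=cam("wrist"); save("pics/w8.png",im,1.25)
hsv=cv2.cvtColor(im,cv2.COLOR_RGB2HSV);m=cv2.inRange(hsv,(8,150,150),(22,255,255));nn,l,s,c=cv2.connectedComponentsWithStats(m)
for i in range(1,nn):
    if s[i,4]>25: print(s[i],(onpanel(ray(K,e,A,*c[i]),(.5328,-.0477),-1,.006)[1]*1000).round(1))
m=cv2.inRange(hsv,(0,140,70),(6,255,255));nn,l,s,c=cv2.connectedComponentsWithStats(m);i=1+s[1:,4].argmax()
print("red",s[i],(onpanel(ray(K,e,A,*c[i]),(.5328,-.0477),-1,.023)[1]*1000).round(1))
E
```

```text
31.25 panel pos [ 10.6  57.  105.3] F panel [ 0.2  0.4 -0.4]
panel axes in tool (x,y,z cols) [[-1.0, 0.01, 0.008], [0.011, 0.995, 0.1], [-0.007, 0.1, -0.995]]
[297 182   7  24 139] [ 8.  50.6  6. ]
[297 218   8   8  51] [34.9 50.2  6. ]
[ 80 270  15  29  34] [  83.6 -143.3    6. ]
red [145 175  40  32 997] [ -4.1 -54.1  23. ]
```

View pics/w8.png

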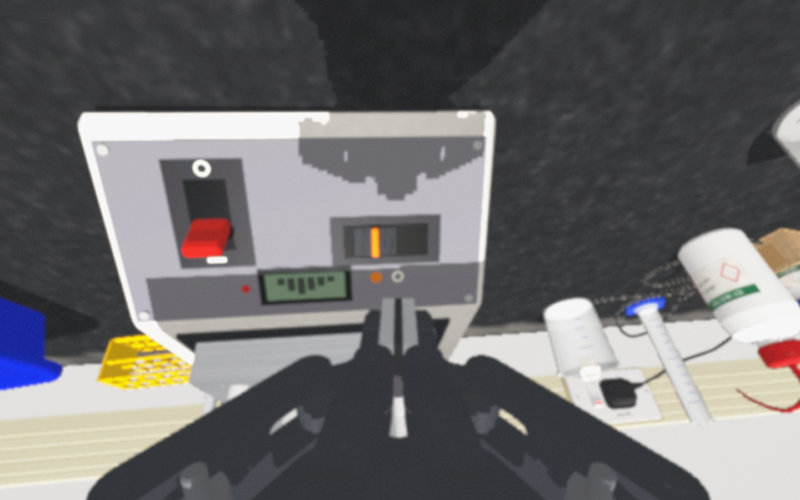

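The ridge is at heat, (375,242), measured 50.6 mm against 49.9 mm at the start. The lever leans up-slope, with its end at about (205,250). I check its angle by projection, then hand in.

Run:
```python
from h import *
im,K,e,A,c=cam("wrist")
c0,Rp=frame((.5328,-.0477),-1)
def pix(q): d=A.T@(c0+Rp@(np.array(q)/1000)-e);u=K@np.array([d[0],-d[1],-d[2]]);return (u[:2]/u[2]).round(0)
for a in(.5,.35,.15): print(a,[pix([-13.8+40*np.sin(a)+s*4.5*np.cos(a),y,40*np.cos(a)-12-s*4.5*np.sin(a)]).tolist() for s in(-1,1) for y in(-70,-46)])
hsv=cv2.cvtColor(im,cv2.COLOR_RGB2HSV);m=cv2.inRange(hsv,(0,140,70),(6,255,255));nn,l,s,c=cv2.connectedComponentsWithStats(m);i=1+s[1:,4].argmax()
print("far edge row",s[i,1]+s[i,3], "left",s[i,0])
```

```text
0.5 [[142.0, 200.0], [175.0, 199.0], [147.0, 208.0], [179.0, 207.0]]
0.35 [[140.0, 194.0], [173.0, 193.0], [144.0, 203.0], [176.0, 202.0]]
0.15 [[137.0, 184.0], [171.0, 183.0], [140.0, 195.0], [173.0, 194.0]]
far edge row 208 left 144
```

The lever's far edge is at row 208, which is the predicted row for +0.5 rad. The tool is clear of everything.

```bash
python3 -c "
from bench import ctrl
print(ctrl.hand_in())"
```

```text
the job is handed in; nothing more can be done
None
```

I moved the switch to standby, threw the lever fully off and then fully on, and moved the switch back to heat. The job was handed in at about 31 s of the 58 s; it reports no verdict.

**Last checks:**
- **Switch:** the ridge is at the heat end, within 1 mm of where it started.
- **Lever:** its far edge falls on image row 208, where it should be at +0.5 rad (on). At off, it measured about −0.48 rad.
- **Order:** the switch still showed standby after the lever went on and before I slid it back.
- **Clearance:** the fingertip was about 105 mm off the panel, with no force on the wrist. I never took the tool to the guard or the bottles, but I did not measure those again at the end.

**What went wrong or was imperfect:**
- **First push to on failed:** the finger caught on the lever's end and the wrist force reached about 61 N, under the 80 N limit. I backed off, turned the finger, went lower, and the lever then moved at about 7–11 N.
- **Tool tilt:** I could only tilt the tool by pushing it against its reach limit, which left it leaning about 6 degrees sideways. This caused no trouble.
- **Panel height:** I came down to an estimated 1–2 mm above the panel without feeling it, so its height comes from the camera only.

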